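# Hold the battery tester's bayonet cap at its half-way test position

### The job

Slide the battery tester's clear guard, the one with the orange fin, fully open, then put the red-handled bayonet cap all the way down into the uncovered well and turn it clockwise until its bar points at the green half-way marks, 45 degrees from where it went in and short of the click into its lock. The cap springs back if let go, so finish while still gripping it and holding it there, and leave the other things on the desk where they are.

Things in the scene. Friction and masses are not known exactly. Their poses are not given: they have to be found in the camera images.
- tester: grey bench battery tester, fixed: case 140 (x) x 250 (y) mm, top at z = 80 mm. Origin under its centre; -x is the front with the display, z up. The well is in its -y half; the guard opens to its +y. Track rails along y (inner edges at x = +-49.5 mm) rise to z = 104 mm. Marks round the well show where the cap's bar points: white = entry, green = half way, red = locked.
- well (a point): centre of the well's mouth, on top of its round steel collar (84 mm across, 10 mm high, top at z = 90 mm); axes as the tester's. Hole 38 mm across; two key slots 16 mm wide along tester +x and -x reach 28.5 mm out. Below the collar lugs turn freely, clockwise seen from above: entry at 0, half way 45, locked 90 degrees; a stop bars turning the other way beyond about 10 degrees.
- guard (a joint): the clear sliding guard window over the well, 104 x 100 mm, its underside 3.5 mm above the collar: 0 = shut over the well, 0.11 m = fully open, moved towards the tester's +y. Starts within 0.03 m of shut. About 2 N of friction; it stays where it is left.
- guard_fin (a point): top centre of the guard's orange fin, at tester z = 129.5 mm, 30 mm above the pad it stands on; the fin is 44 mm long along the tester's x and 12 mm thick along the tester's y. It moves with the guard.
- contact_cap: loose bayonet cap, about 90 g, standing on its plug. Origin: centre of the plug's foot, z up. Brass plug 34 mm across, z 0 to 24 mm; two lugs at the foot along cap +x and -x, 10 mm wide, 8 high, reaching 26 mm out; black flange 60 mm across, z 24 to 32; red grip bar on top, 44 mm along x, 12 mm thick along y, z 32 to 61 mm. A half turn gives the same cap.
- cap_seat (a point): on the cap's axis at the underside of its flange (24 mm above the foot): it coincides with well when the cap is right down.
- drive_ring (a joint): sprung ring in the well that the lugs push when the cap turns clockwise: 0 = at rest, grows clockwise (rad). The lugs meet it after about 0.17 rad, so it reads about 0.62 with the cap at 45 degrees. Spring torque 0.036 N m at 0, plus 0.06 per rad, pushes the cap back when let go. Lock balls begin to resist at about 0.8; beyond about 1.3 the cap has clicked in (end 1.40).
- meter: bystander: grey and yellow multimeter, 160 x 83 x 47 mm, origin at the centre of its underside; leave alone
- cutters: bystander: red-handled side cutters, 156 x 50 x 15 mm, origin at the centre of the underside; leave alone
- red_box: bystander: flat red case, 67 x 100 x 28 mm, origin at the centre of the underside; leave alone
- block_battery: bystander: small block battery, 27 x 47 x 17 mm, origin at the centre of the underside; leave alone
- notes: bystander: yellow sticky-note pad, 77 x 77 x 13 mm, origin at the centre of the underside; leave alone

How it is judged:
On the way, in this order (a step that is already met when the one before it is completed fails the run):
1. the guard is slid fully open (value of joint guard above 0.1 m), for 0.1 s.
2. the cap is right down in the well (horizontal distance between cap_seat and well below 0.004 m and z of cap_seat in the frame of well between -0.004 and 0.004 m and angle between contact_cap's own z axis and vertical below 0.12 rad), for 0.1 s.
3. the cap is turned clockwise to half way (all of step 2 and angle between the x axis of contact_cap and the x axis of tester, either way round above 0.635 rad and value of joint drive_ring above 0.4 rad), for 0.2 s.
At the end, for the whole second after the job is handed in: The guard is open (over 100 of 110 mm); the cap is in the well within 4 mm of right down and of centre, upright within 7 degrees, turned 45 degrees clockwise (within 8.5) against the sprung ring (0.40 to 0.85), staying there (under 20 mm/s), gripped by the fingers with over 2 N (all of step 3 and value of joint guard above 0.1 m and angle between the x axis of contact_cap and the x axis of tester, either way round below 0.935 rad and value of joint drive_ring below 0.85 rad and contact force between the fingers and contact_cap above 2 N and linear speed of contact_cap below 0.02 m/s); the arm keeps its last pose, push and grip.
It fails at once if the cap is turned on into its lock (ring beyond 1.0 rad) (value of joint drive_ring above 1 rad).
It fails at once if another thing on the desk is pushed aside (over 20 mm) (distance of any of meter, cutters, red_box, block_battery, notes from where it was at the start of the episode above 0.02 m).
It also fails if it takes over 64 s, if anything falls off the work surface, if the arm or the gripper's body presses on something with over 40 N, if the wrist force passes 120 N, or if a joint passes its speed limit or range.

### The arm

A 6-joint arm with a two-finger parallel gripper is mounted at the origin on a cart in front of the work surface, level with it; the furniture and walls round the work are solid. World frame = base frame: x ahead of the robot, y to its left, z up, the work surface at z = 0. Lengths are in m, angles in rad, forces in N, time in s.
With the tool pointing down it reaches from about 0.35 to 0.975 m from the base axis. Payload 4.9 kg.
Tool frame: the origin (TCP) lies between the finger pads; the fingertips stand 25 mm ahead of it and the grasp point (between the pads) lies 6 mm ahead of it (manip.tcp_to_tips is the z of the fingertips in the tool frame, in m); z points along the fingers, y is the line along which they close (so a half turn about z gives the same grasp; the last joint's range is limited). The gripper opens to 85 mm and grips with 20 to 120 N. Pads are 22 mm wide; open, the fingers measure 114 mm over their backs; the gripper's body (76 mm by 85 mm) begins 54 mm behind the grasp point. The pads swing forward as they close: fully open they stand 13 mm farther back than shut.
Start: joints at [-1.24, 0.053, 1.613, -0, 1.476, -0.119], TCP at [0.272, -0.563, 0.256] pointing down, gripper open.
Joint ranges: [-3.01, 3.01], [-1.01, 2.22], [0.06, 2.58], [-1.02, 4.17], [0.09, 2.62], [-3.14, 3.14]. Speed limits (rad/s): [2.57, 2.57, 3.14, 3.14, 3.14, 3.14].

### API

Orientations are given as a unit quaternion [w, x, y, z].
In Python, from plant import manip gives the robot as it stands. The module is installed in compiled form; this text tells all that it offers.
- The arm moves only by the tool arm_command, never from a script. Its argument "moves" is a list of rows, each a list of 3 entries, a list of its own where there are three numbers: the opening, from -1 (shut) to 1 (fully open), then the shift along the tool's x, y, z in units of 0.15 m (1.0 is 0.15 m), then the turn about the tool's z in units of 2 pi rad (1.0 is 2 pi rad). A call has 1 to 20 rows; each row is the pose to reach, as a shift and turn from the pose commanded when the call began, along the tool's axes at that moment, turning the shorter way round; what a row does not reach only later rows make up. A row lasts 1/12 s, in which the tool goes at most 41.7 mm and 7.16 degrees, less where a joint would pass 70% of its speed; a pose out of reach is approached as far as the arm can. A call with a number of a shift or a turn outside -1 to 1 is refused whole. A call with a gripper value outside its range is refused whole. The fingers move at their own pace and stop on an object; the grip force is fixed at half the most. Time passes only in rows, so rows that repeat a pose let the fingers close. It gives the time, the measured TCP pose, the force, the opening and the grip force at its end, in the units of the state.
- manip.state(): the state, without advancing time (a new reading comes with each control period).
- manip.grab_frame(name): name is "side" or "top"; returns a dict with "frame" (400x640x3 uint8, red, green, blue), "fx", "fy", "cx", "cy" (pixels), "R" (3x3) and "t" (3): a world point X has camera coordinates R X + t. Camera axes: x right, y down, z forward; pixel columns grow to the right and rows downward; lengths in m; the calibration is good to about 2 mm. A picture is of the moment at which its call begins. There is no depth.
- manip.job_done(): hands the job in; it is judged then, once.
Trained networks look in a picture, given as the dict that the camera call returned (one of the last four; its "shot" number tells which), for a name from the list of things; names that differ only in an ending like _2 or _b are one class to them, and where a whole thing is asked for, a point or a joint stands for the part that bears it (a point fixed in the world has none). Each returns a list of dicts, best first, with "confidence" (0 to 1); they miss things now and then, are a little off and sometimes report something else, mostly with a low value. They report only what shows in the picture. A call takes as long as a camera call.
- manip.search_frame(picture, target): "extent" ([left, top, right, bottom] in pixels, round what is visible of it).
The state is a dict: "time": time; "joint_pos": joint angles; "joint_vel": joint speeds; "joint_efforts": joint torques, N m; "tool_pos": TCP position; "tool_rot": TCP orientation; "contact_force": force on the tool from outside, world axes, zero at the start; "ft_torque": the same for the moment, N m; "gripper_width": opening from 0.0 (shut) to 1.0 (fully open); "grasp_force": force on a finger pad.
Only numpy, scipy, OpenCV 4.12 (cv2) and the standard library are available. Lean on these libraries where they do the work, as an engineer would, in place of code of your own. Each camera call takes 0.05 s, during which the arm holds its last target. There are 200 camera calls.

## Working session

There is one attempt and no reset: what is moved stays moved. The work goes in short steps, Python scripts to look and compute and a tool call to move; the robot and the scene stay as the last step left them, time stands still between calls to the robot, and variables do not carry over. Pictures are saved under pics/ and viewed, at most 10 in all, crops included, and the job is handed in when it is done.

Besides the shell and the picture viewer there is one more tool, called after "Emit:" as name(argument=value, ...), one argument or row to a line, values as JSON. arm_command: Moves the arm, as the interface text tells. Shifts and turns lie within -1 to 1; 1 stands for 0.15 m of shift or 2 pi rad of turn. Its arguments: {"type":"object","properties":{"moves":{"type":"array"}},"required":["moves"]}

```bash
mkdir -p pics; ls
cat > h.py <<'E'
import numpy as np, cv2
from plant import manip
def P(f): 
    return f["fx"],f["fy"],f["cx"],f["cy"],np.array(f["R"]),np.array(f["t"])
def proj(f,X):
    fx,fy,cx,cy,R,t=P(f); c=np.atleast_2d(X)@R.T+t
    return np.c_[fx*c[:,0]/c[:,2]+cx, fy*c[:,1]/c[:,2]+cy]
def atz(f,uv,z):
    fx,fy,cx,cy,R,t=P(f); d=R.T@np.array([(uv[0]-cx)/fx,(uv[1]-cy)/fy,1]); o=-R.T@t
    return o+d*(z-o[2])/d[2]
def tri(f,uv,g,uw):
    A=[];b=[]
    for F,u in((f,uv),(g,uw)):
        fx,fy,cx,cy,R,t=P(F)
        for k,(q) in enumerate([(u[0]-cx)/fx,(u[1]-cy)/fy]):
            A.append(R[k]-q*R[2]); b.append(q*t[2]-t[k])
    return np.linalg.lstsq(np.array(A),np.array(b),rcond=None)[0]
def save(f,n): cv2.imwrite("pics/"+n,f["frame"][:,:,::-1])
E
python3 - <<'E'
from h import *
for n in("side","top"):
    f=manip.grab_frame(n); save(f,n+"0.png"); np.save("/tmp/%s.npy"%n,f,allow_pickle=True)
    print(n,f["fx"],f["cx"],f["cy"],np.round(-np.array(f["R"]).T@f["t"],3),np.round(f["R"],3).tolist())
    for t in("tester","guard_fin","contact_cap","cutters","meter","red_box","block_battery","notes"):
        print(t,[(np.round(d["extent"]).tolist(),round(d["confidence"],2)) for d in manip.search_frame(f,t)[:2]])
print(manip.state(), manip.tcp_to_tips)
E
```

```text
pics
side 499.7678605664878 322.7221414938978 199.5978752248511 [-0.473 -1.397  0.822] [[0.817, -0.576, 0.003], [-0.231, -0.332, -0.915], [0.528, 0.747, -0.404]]
tester [([293.0, 180.0, 365.0, 227.0], 0.75)]
guard_fin [([361.0, 271.0, 396.0, 294.0], 0.7), ([321.0, 188.0, 348.0, 202.0], 0.49)]
contact_cap [([352.0, 240.0, 367.0, 256.0], 0.82)]
cutters [([241.0, 187.0, 254.0, 207.0], 0.45)]
meter [([253.0, 175.0, 284.0, 192.0], 0.71), ([288.0, 220.0, 314.0, 241.0], 0.26)]
red_box [([287.0, 221.0, 313.0, 242.0], 0.66)]
block_battery []
notes [([358.0, 270.0, 398.0, 294.0], 0.57)]
top 490.9957442323993 317.72392909614786 203.2322320143216 [ 0.309 -0.072  1.642] [[-0.002, -1.0, -0.015], [-0.993, 0.004, -0.114], [0.114, 0.014, -0.993]]
tester [([265.0, 163.0, 343.0, 212.0], 0.85), ([431.0, 227.0, 465.0, 249.0], 0.27)]
guard_fin [([300.0, 170.0, 330.0, 204.0], 0.6)]
contact_cap [([393.0, 212.0, 410.0, 231.0], 0.77)]
cutters [([200.0, 228.0, 229.0, 264.0], 0.83)]
meter [([170.0, 175.0, 207.0, 228.0], 0.83)]
red_box [([308.0, 233.0, 343.0, 256.0], 0.69)]
block_battery [([168.0, 176.0, 208.0, 228.0], 0.66), ([264.0, 235.0, 276.0, 247.0], 0.59)]
notes [([434.0, 226.0, 463.0, 251.0], 0.87)]
{'time': 0.9, 'joint_pos': array([-1.23999472e+00,  5.26500191e-02,  1.61291717e+00,  2.56586990e-05,
        1.47601190e+00, -1.18991781e-01]), 'joint_vel': array([-0.00020695, -0.00101349, -0.00095837,  0.00052266, -0.00018941,
       -0.0009541 ]), 'joint_efforts': array([ 4.07229145e-04, -3.93678010e+01, -3.70470428e+01, -1.91330159e-04,
        4.13028947e-04, -5.02179802e-06]), 'tool_pos': array([ 0.27173869, -0.56280301,  0.25632432]), 'tool_rot': array([5.39582115e-06, 9.74817421e-01, 2.23004474e-01, 1.34173202e-05]), 'contact_force': array([ 0.09898275,  0.18020408, -0.09970935]), 'ft_torque': array([-0.02371946, -0.01364387, -0.01113506]), 'grasp_force': 0.0, 'gripper_width': 1.0016272441179617} 0.025
```

Run:
```python
from h import *
f=np.load("/tmp/top.npy",allow_pickle=True).item()["frame"][:,:,::-1]
cv2.imwrite("pics/t1.png",cv2.resize(f[150:250,250:420],None,fx=4.7,fy=4.7,interpolation=cv2.INTER_CUBIC))
f=np.load("/tmp/side.npy",allow_pickle=True).item()["frame"][:,:,::-1]
cv2.imwrite("pics/s1.png",cv2.resize(f[165:300,230:410],None,fx=4.4,fy=4.4,interpolation=cv2.INTER_CUBIC))
```

```text
(no output)
```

View pics/t1.png

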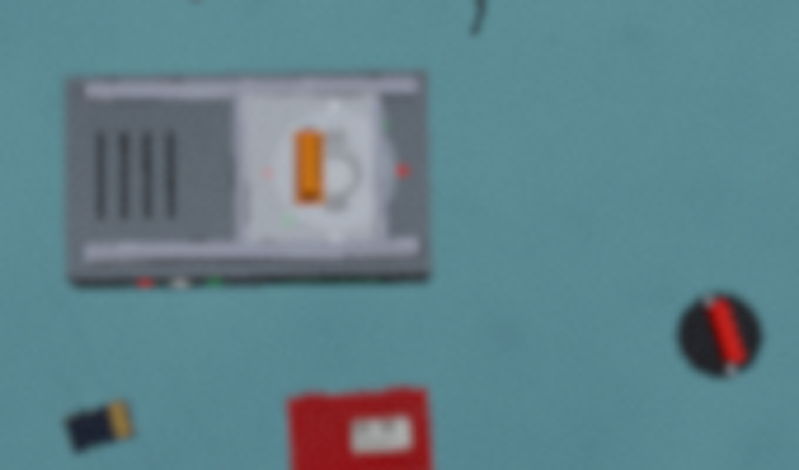

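View pics/s1.png

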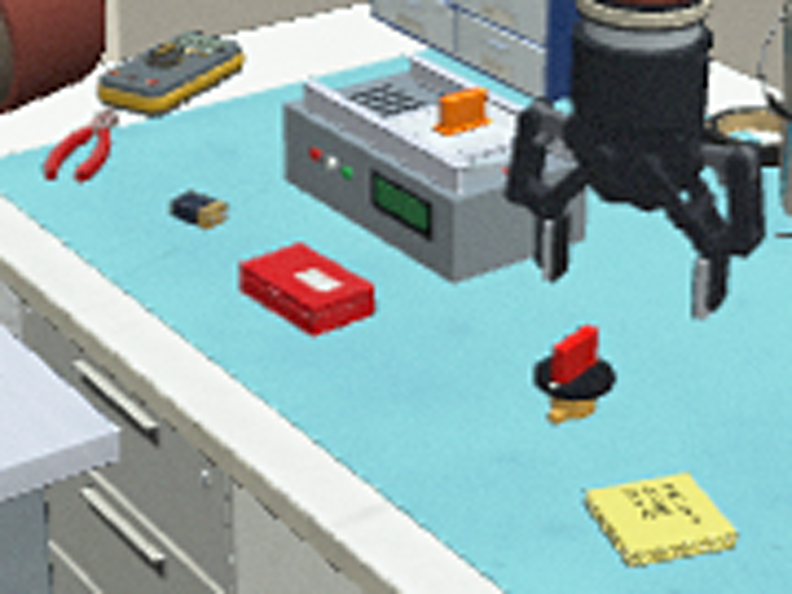

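```bash
cat >> h.py <<'E'
from scipy.optimize import least_squares
def wmap(f,kind,roi):
    l,t,r,b=[int(v) for v in roi]; im=f["frame"].astype(float)[t:b,l:r]
    w=im[...,0]-(im[...,1] if kind=="red" else im[...,2]); 
    w=np.clip(w-15,0,None); w=np.minimum(w/np.percentile(w[w>0],85),1) if (w>0).any() else w
    m=(w>.25).astype(np.uint8); n,lab,st,_=cv2.connectedComponentsWithStats(m)
    k=1+np.argmax(st[1:,4]); keep=cv2.dilate((lab==k).astype(np.uint8),np.ones((3,3)))
    return w*keep,l,t
def mom(w,l,t):
    y,x=np.mgrid[:w.shape[0],:w.shape[1]]; s=w.sum(); cx=(w*x).sum()/s; cy=(w*y).sum()/s
    return np.array([cx+l,cy+t,(w*(x-cx)**2).sum()/s,(w*(y-cy)**2).sum()/s,(w*(x-cx)*(y-cy)).sum()/s]),s
def boxmom(f,p,L,W,H):
    x,y,z,a=p; c,s=np.cos(a),np.sin(a)   # z = top
    q=np.array([[x+c*i*L/2-s*j*W/2,y+s*i*L/2+c*j*W/2,z-k*H] for i in(-1,1) for j in(-1,1) for k in(0,1)])
    uv=proj(f,q); h=cv2.convexHull(uv.astype(np.float32))[:,0]; m=cv2.moments((h-h.mean(0)).astype(np.float32)); A=m["m00"]
    c0=np.array([m["m10"],m["m01"]])/A
    return np.r_[c0+h.mean(0),m["mu20"]/A+1/12,m["mu02"]/A+1/12,m["mu11"]/A],abs(A)
def fitbox(obs,p0,L,W,H):  # obs: list of (frame, mom)
    r=lambda p: np.concatenate([(boxmom(f,p,L,W,H)[0]-m)*[1,1,.3,.3,.3] for f,m in obs])
    s=least_squares(r,p0,x_scale=[.01,.01,.01,.1],diff_step=1e-4); return s.x,s.fun
E
python3 - <<'E'
from h import *
F={n:np.load("/tmp/%s.npy"%n,allow_pickle=True).item() for n in("top","side")}
for nm,k,ro,z0,H in(("fin","orange",((300,170,330,204),(318,180,350,204)),.1295,.03),("cap","red",((390,208,414,234),(350,235,374,258)),.061,.029)):
    ms=[]
    for n,roi in zip(("top","side"),ro):
        m,s=mom(*wmap(F[n],k,roi)); ms.append((F[n],m)); print(nm,n,m.round(2),round(s,1))
    x0=atz(F["top"],ms[0][1][:2],z0)
    for a in(0.1,-.4):
        p,r=fitbox(ms,[x0[0],x0[1],z0,a],.044,.012,H); print(p.round(4),r.round(2),[round(boxmom(g,p,.044,.012,H)[1]) for g,_ in ms])
# tester: red marks & corners top view
f=F["top"]
for c in((66,75),(428,72),(430,279),(68,279)):
    print(atz(f,(c[0]/4.7+250-.4,c[1]/4.7+150-.4),.08).round(4))
for c in((267,172),(403,171),(335,105),(335,238),(388,127),(288,220)):
    print("mark",atz(f,(c[0]/4.7+250-.4,c[1]/4.7+150-.4),.08).round(4))
E
```

```text
fin top [3.1536e+02 1.8493e+02 2.4900e+00 1.7710e+01 2.1000e-01] 66.8
fin side [334.77 189.9    9.1    7.88  -2.2 ] 83.7
[ 0.542  -0.0416  0.1272  0.0565] [-0.34  0.48 -0.32  0.49  0.27  0.67 -0.06  0.35 -0.16 -0.11] [60, 100]
[ 0.5419 -0.0416  0.1273  0.0727] [-0.32  0.49 -0.31  0.48  0.35  0.66 -0.08  0.3  -0.15 -0.12] [59, 99]
cap top [404.15 220.2    3.32  13.01   3.67] 57.7
cap side [360.3  244.96   7.45  10.57  -4.19] 83.2
[ 0.4337 -0.3277  0.0614  0.3442] [-0.58  0.82  0.23  0.32  0.24  0.97 -0.13  0.23  0.39 -0.12] [72, 107]
[ 0.4337 -0.3277  0.0614  0.345 ] [-0.58  0.82  0.23  0.32  0.24  0.97 -0.13  0.23  0.39 -0.12] [72, 107]
[0.6128 0.1253 0.08  ]
[ 0.6136 -0.1238  0.08  ]
[ 0.4706 -0.1241  0.08  ]
[0.4716 0.1225 0.08  ]
mark [ 0.5447 -0.0132  0.08  ]
mark [ 0.5449 -0.1062  0.08  ]
mark [ 0.5909 -0.0598  0.08  ]
mark [ 0.4989 -0.0596  0.08  ]
mark [ 0.5754 -0.0961  0.08  ]
mark [ 0.5115 -0.0275  0.08  ]
```

Emit:
arm_command(
  moves=[
    [1,[0.25,-0.19,0],0.0179],
    [1,[0.5,-0.375,0],0.0358],
    [1,[0.75,-0.56,0],0.0537],
    [1,[1.0,-0.75,0],0.0716],
    [1,[1.0,-0.75,0],0.0716],
    [1,[1.0,-0.75,0],0.0716],
  ],
)

```text
time: 1.4
tool_pos: [0.3596, -0.393, 0.2565]
tool_rot: [-0.0, 1.0, 0.002, 0.001]
contact_force: [-0.2, -0.2, 0.8]
gripper_width: 0.999
grasp_force: 0.0
```

```bash
cat >> h.py <<'E'
def st():
    s=manip.state(); w,x,y,z=s["tool_rot"]; a=np.arctan2(2*(x*y+w*z),1-2*(y*y+z*z))
    print("t",round(s["time"],2),"pos",s["tool_pos"].round(4),"toolx deg",round(np.degrees(a),2),"q",s["joint_pos"].round(2),"F",s["contact_force"].round(1),"T",s["ft_torque"].round(2),"w",round(s["gripper_width"],3),"g",round(float(s["grasp_force"]),1)); return s,a
def go(X,yaw=None):
    s,a=st(); d=np.array(X)-s["tool_pos"]; c,n=np.cos(a),np.sin(a)
    print("shift",(np.array([c*d[0]+n*d[1], n*d[0]-c*d[1], -d[2]])/.15).round(3), "turn", None if yaw is None else round((a-yaw)/2/np.pi,4))
E
python3 -c "
from h import *
go([.542,-.0416,.2],0)"
```

```text
t 1.4 pos [ 0.3596 -0.393   0.2565] toolx deg 0.26 q [-0.97 -0.17  1.83  0.    1.49  0.6 ] F [-0.2 -0.2  0.8] T [ 0.03 -0.01 -0.03] w 0.999 g 0.0
shift [ 1.227 -2.337  0.377] turn 0.0007
```

Emit:
arm_command(
  moves=[
    [1,[0.14,-0.25,0],0],
    [1,[0.28,-0.5,0],0],
    [1,[0.42,-0.75,0],0],
    [1,[0.56,-1.0,0],0],
    [1,[0.56,-1.0,0],0],
  ],
)

```text
time: 1.82
tool_pos: [0.4439, -0.2425, 0.2566]
tool_rot: [-0.001, 1.0, 0.003, 0.001]
contact_force: [-0.4, 0.1, -0.4]
gripper_width: 0.999
grasp_force: 0.0
```

Emit:
arm_command(
  moves=[
    [1,[0.14,-0.25,0],0],
    [1,[0.28,-0.5,0],0],
    [1,[0.42,-0.75,0],0],
    [1,[0.56,-1.0,0],0],
    [1,[0.56,-1.0,0],0],
  ],
)

```text
time: 2.23
tool_pos: [0.528, -0.0926, 0.2565]
tool_rot: [-0.001, 1.0, 0.003, 0.001]
contact_force: [-0.7, 0.0, -0.7]
gripper_width: 1.001
grasp_force: 0.0
```

Emit:
arm_command(
  moves=[
    [1,[0.05,-0.17,0],0],
    [1,[0.107,-0.337,0.1],0],
    [1,[0.107,-0.337,0.3],0],
    [1,[0.107,-0.337,0.3],0],
    [1,[0.107,-0.337,0.3],0],
    [1,[0.107,-0.337,0.3],0],
  ],
)

```text
time: 2.73
tool_pos: [0.5422, -0.0471, 0.2122]
tool_rot: [0.0, 1.0, -0.001, 0.0]
contact_force: [0.2, -0.8, 0.7]
gripper_width: 1.002
grasp_force: 0.0
```

```bash
python3 -c "
from h import *
go([.542,-.0416,.13],0)"
```

```text
t 2.73 pos [ 0.5422 -0.0471  0.2122] toolx deg -0.08 q [-0.22 -0.11  1.85 -0.    1.4   1.35] F [ 0.2 -0.8  0.7] T [0.05 0.01 0.04] w 1.002 g 0.0
shift [-0.001 -0.036  0.548] turn -0.0002
```

Emit:
arm_command(
  moves=[
    [1,[0,0,0.2],0],
    [1,[0,0,0.4],0],
    [1,[0,0,0.55],0],
    [1,[0,0,0.55],0],
    [1,[0,0,0.55],0],
    [1,[0,0,0.55],0],
  ],
)

```text
time: 3.23
tool_pos: [0.5436, -0.0467, 0.1316]
tool_rot: [0.0, 1.0, -0.0, 0.002]
contact_force: [0.3, -0.6, -1.2]
gripper_width: 1.0
grasp_force: 0.0
```

```bash
python3 -c "
from h import *
go([.542,-.0416,.13],0)"
```

```text
t 3.23 pos [ 0.5436 -0.0467  0.1316] toolx deg -0.06 q [-0.22 -0.03  1.91 -0.    1.26  1.35] F [ 0.3 -0.6 -1.2] T [ 0.04  0.03 -0.06] w 1.0 g 0.0
shift [-0.011 -0.034  0.011] turn -0.0002
```

Emit:
arm_command(
  moves=[
    [1,[0,-0.034,0],0],
    [1,[0,-0.034,0],0],
    [0,[0,-0.034,0],0],
    [-1,[0,-0.034,0],0],
    [-1,[0,-0.034,0],0],
    [-1,[0,-0.034,0],0],
    [-1,[0,-0.034,0],0],
    [-1,[0,-0.034,0],0],
    [-1,[0,-0.034,0],0],
    [-1,[0,-0.034,0],0],
    [-1,[0,-0.034,0],0],
    [-1,[0,-0.034,0],0],
  ],
)

```text
time: 4.23
tool_pos: [0.5419, -0.0407, 0.1289]
tool_rot: [0.0, 1.0, 0.0, -0.0]
contact_force: [-0.8, -1.2, 1.7]
gripper_width: 0.129
grasp_force: 60.6
```

```bash
python3 -c "
from h import *
st()"
```

```text
t 4.23 pos [ 0.5419 -0.0407  0.1289] toolx deg 0.02 q [-0.21 -0.03  1.91 -0.    1.25  1.36] F [-0.8 -1.2  1.7] T [-0.17  0.22  0.41] w 0.129 g 60.6
```

Emit:
arm_command(
  moves=[
    [-1,[0,-0.1,0],0],
    [-1,[0,-0.2,0],0],
    [-1,[0,-0.3,0],0],
    [-1,[0,-0.4,0],0],
    [-1,[0,-0.5,0],0],
    [-1,[0,-0.55,0],0],
    [-1,[0,-0.59,0],0],
    [-1,[0,-0.61,0],0],
    [-1,[0,-0.61,0],0],
    [-1,[0,-0.61,0],0],
    [-1,[0,-0.61,0],0],
  ],
)

```text
time: 5.15
tool_pos: [0.5408, 0.0511, 0.1289]
tool_rot: [-0.0, 1.0, 0.0, -0.002]
contact_force: [-6.0, 1.2, 5.8]
gripper_width: 0.125
grasp_force: 61.1
```

```bash
python3 -c "
from h import *
st()"
```

```text
t 5.15 pos [0.5408 0.0511 0.1289] toolx deg 0.03 q [-0.04 -0.03  1.91  0.    1.26  1.53] F [-6.   1.2  5.8] T [0.03 0.87 0.41] w 0.125 g 61.1
```

Emit:
arm_command(
  moves=[
    [-1,[0,-0.02,0],0],
    [-1,[0,-0.04,0],0],
    [-1,[0,-0.04,0],0],
    [-1,[0,-0.04,0],0],
  ],
)

```text
time: 5.48
tool_pos: [0.5408, 0.0516, 0.1289]
tool_rot: [0.006, 1.0, 0.0, -0.002]
contact_force: [-8.1, -20.8, 5.6]
gripper_width: 0.13
grasp_force: 61.6
```

```bash
python3 -c "
from h import *
st()"
```

```text
t 5.48 pos [0.5408 0.0516 0.1289] toolx deg 0.01 q [-0.04 -0.02  1.91 -0.01  1.26  1.54] F [ -8.1 -20.8   5.6] T [-2.81  1.04  0.45] w 0.13 g 61.6
```

Emit:
arm_command(
  moves=[
    [-1,[0,0.04,0],0],
    [1,[0,0.04,0],0],
    [1,[0,0.04,0],0],
    [1,[0,0.04,0],0],
    [1,[0,0.04,0],0],
    [1,[0,0.04,0],0],
    [1,[0,0.04,0],0],
    [1,[0,0.04,-0.2],0],
    [1,[0,0.04,-0.45],0],
    [1,[0,0.04,-0.5],0],
    [1,[0,0.3,-0.5],0],
    [1,[0,0.55,-0.5],0],
    [1,[0,0.8,-0.5],0],
    [1,[0,1,-0.5],0],
    [1,[0,1,-0.5],0],
  ],
)

```text
time: 6.73
tool_pos: [0.5421, -0.0975, 0.204]
tool_rot: [0.001, 1.0, -0.002, 0.0]
contact_force: [-0.6, 0.0, -0.8]
gripper_width: 1.003
grasp_force: 0.0
```

Emit:
arm_command(
  moves=[
    [1,[-0.2,0.25,0],-0.015],
    [1,[-0.4,0.5,0],-0.03],
    [1,[-0.6,0.75,0],-0.045],
    [1,[-0.8,1,0],-0.055],
    [1,[-0.8,1,0],-0.055],
    [1,[-0.8,1,0],-0.055],
  ],
)

```text
time: 7.23
tool_pos: [0.4199, -0.2457, 0.2039]
tool_rot: [0.001, 0.986, 0.17, -0.0]
contact_force: [0.0, 0.1, 0.7]
gripper_width: 1.001
grasp_force: 0.0
```

Run:
```python
from h import *
go([.4337,-.3277,.12],.344)
for n in("top","side"):
    f=manip.grab_frame(n); np.save("/tmp/%s1.npy"%n,f,allow_pickle=True)
    roi=(270,165,350,215) if n=="top" else (285,165,380,240)
    l,t,r,b=roi; cv2.imwrite("pics/w_%s.png"%n,cv2.resize(f["frame"][t:b,l:r,::-1],None,fx=8,fy=8,interpolation=cv2.INTER_CUBIC))
```

```text
t 7.23 pos [ 0.4199 -0.2457  0.2039] toolx deg 19.52 q [-0.68 -0.25  1.98 -0.    1.41  0.55] F [0.  0.1 0.7] T [0.02 0.05 0.02] w 1.001 g 0.0
shift [-0.096  0.546  0.559] turn -0.0005
```

View pics/w_top.png

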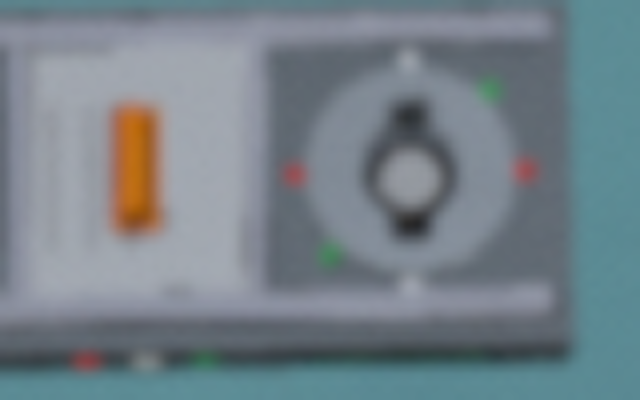

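View pics/w_side.png

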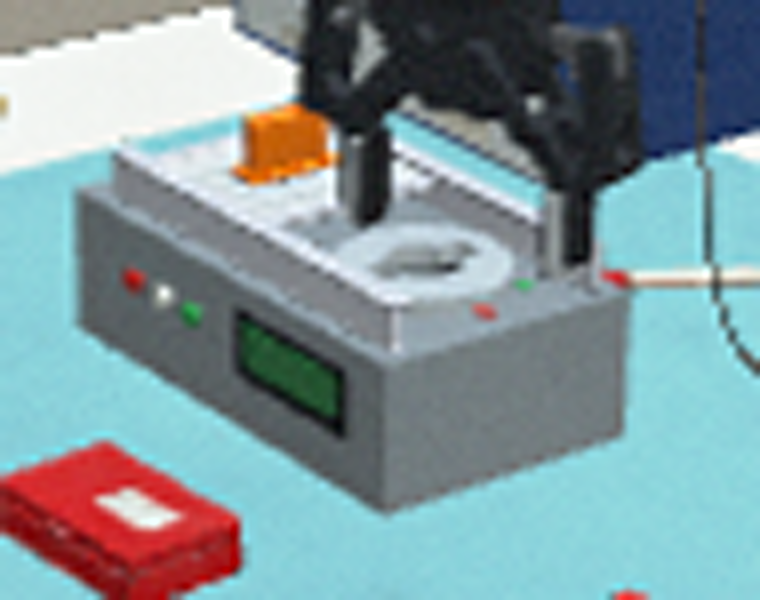

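```bash
cat >> h.py <<'E'
def fit1(f,m,p0,z,L,W,H):
    r=lambda p: (boxmom(f,[p[0],p[1],z,p[2]],L,W,H)[0]-m)*[1,1,.3,.3,.3]
    s=least_squares(r,[p0[0],p0[1],p0[2]],x_scale=[.01,.01,.1],diff_step=1e-4); return s.x
E
python3 - <<'E'
from h import *
T0=np.load("/tmp/top.npy",allow_pickle=True).item();T1=np.load("/tmp/top1.npy",allow_pickle=True).item()
S0=np.load("/tmp/side.npy",allow_pickle=True).item();S1=np.load("/tmp/side1.npy",allow_pickle=True).item()
for nm,f,k,roi,z,H,a in(("fin0 top",T0,"orange",(300,170,330,204),.1295,.03,0),("fin0 side",S0,"orange",(318,180,350,204),.1295,.03,0),("fin1 top",T1,"orange",(275,170,300,200),.1295,.03,0),("fin1 side",S1,"orange",(310,174,327,192),.1295,.03,0),
 ("cap0 top",T0,"red",(390,208,414,234),.061,.029,.34),("cap0 side",S0,"red",(350,235,374,258),.061,.029,.34)):
    m,s=mom(*wmap(f,k,roi)); print(nm,m.round(2),fit1(f,m,[*atz(f,m[:2],z)[:2],a],z,.044,.012,H).round(4))
print("well",atz(T1,(320.77,186.16),.08).round(4))
# side: reds only two visible: (485,312) ; collar ellipse
print("side red",atz(S1,(485/8+285-.44,312/8+165-.44),.08).round(4),"side green",atz(S1,(523/8+285-.44,287/8+165-.44),.08).round(4))
print("top red",atz(T1,(526/8+270-.44,171/8+165-.44),.08).round(4),"top green",atz(T1,(489/8+270-.44,91/8+165-.44),.08).round(4))
E
```

```text
fin0 top [3.1536e+02 1.8493e+02 2.4900e+00 1.7710e+01 2.1000e-01] [ 0.5432 -0.0427  0.    ]
fin0 side [334.77 189.9    9.1    7.88  -2.2 ] [ 0.5364 -0.0449  0.    ]
fin1 top [2.8654e+02 1.8552e+02 2.2600e+00 1.7810e+01 1.5000e-01] [0.5417 0.048  0.    ]
fin1 side [320.14 182.62   8.53   6.33  -1.27] [0.5335 0.0445 0.    ]
cap0 top [404.15 220.2    3.32  13.01   3.67] [ 0.4364 -0.3297  0.3332]
cap0 side [360.3  244.96   7.45  10.57  -4.19] [ 0.4312 -0.3259  0.3541]
well [ 0.5445 -0.0594  0.08  ]
side red [ 0.5407 -0.1029  0.08  ] side green [ 0.5719 -0.0908  0.08  ]
top red [ 0.5451 -0.1061  0.08  ] top green [ 0.5777 -0.0914  0.08  ]
```

Emit:
arm_command(
  moves=[
    [1,[-0.04,0.18,0.1],-0.0198],
    [1,[-0.096,0.36,0.2],-0.0396],
    [1,[-0.096,0.546,0.3],-0.0594],
    [1,[-0.096,0.546,0.4],-0.079],
    [1,[-0.096,0.546,0.5],-0.099],
    [1,[-0.096,0.546,0.55],-0.119],
    [1,[-0.096,0.546,0.55],-0.139],
    [1,[-0.096,0.546,0.55],-0.158],
    [1,[-0.096,0.546,0.55],-0.178],
    [1,[-0.096,0.546,0.55],-0.198],
    [1,[-0.096,0.546,0.55],-0.218],
    [1,[-0.096,0.546,0.55],-0.238],
    [1,[-0.096,0.546,0.55],-0.25],
    [1,[-0.096,0.546,0.55],-0.25],
    [1,[-0.096,0.546,0.55],-0.25],
    [1,[-0.096,0.546,0.55],-0.25],
  ],
)

```text
time: 8.67
tool_pos: [0.4368, -0.3244, 0.1212]
tool_rot: [-0.0, 0.575, 0.818, 0.0]
contact_force: [-0.3, 0.1, 0.6]
gripper_width: 1.005
grasp_force: 0.0
```

```bash
python3 -c "
from h import *
go([.4338,-.3278,.062],.344+np.pi/2)"
```

```text
t 8.67 pos [ 0.4368 -0.3244  0.1212] toolx deg 109.77 q [-0.78 -0.02  1.92  0.    1.24 -1.12] F [-0.3  0.1  0.6] T [-0.02 -0.05  0.02] w 1.005 g 0.0
shift [-0.015 -0.027  0.395] turn 0.0002
```

Emit:
arm_command(
  moves=[
    [1,[-0.015,-0.027,0.15],0],
    [1,[-0.015,-0.027,0.3],0],
    [1,[-0.015,-0.027,0.39],0],
    [1,[-0.015,-0.027,0.39],0],
    [1,[-0.015,-0.027,0.39],0],
    [-0.2,[-0.015,-0.027,0.39],0],
    [-0.2,[-0.015,-0.027,0.39],0],
    [-0.2,[-0.015,-0.027,0.39],0],
    [-0.2,[-0.015,-0.027,0.39],0],
    [-0.2,[-0.015,-0.027,0.39],0],
    [-0.2,[-0.015,-0.027,0.39],0],
    [-0.2,[-0.015,-0.027,0.39],0],
  ],
)

```text
time: 9.67
tool_pos: [0.434, -0.3296, 0.0645]
tool_rot: [0.002, 0.575, 0.818, -0.0]
contact_force: [-0.1, -0.8, 6.1]
gripper_width: 0.499
grasp_force: 61.5
```

```bash
python3 -c "
from h import *
go([.4338,-.3278,.062],.344+np.pi/2)"
```

```text
t 9.67 pos [ 0.434  -0.3296  0.0645] toolx deg 109.79 q [-0.79  0.06  1.94 -0.    1.13 -1.13] F [-0.1 -0.8  6.1] T [ 0.04 -0.   -0.01] w 0.499 g 61.5
shift [0.012 0.003 0.017] turn 0.0002
```

Emit:
arm_command(
  moves=[
    [1,[0,0,0],0],
    [1,[0,0,0],0],
    [1,[0,0,0],0],
    [1,[0,0,0],0],
    [1,[0,0,-0.2],0],
    [1,[0,0,-0.4],0.0198],
    [1,[0,0,-0.4],0.0396],
    [1,[0,0,-0.4],0.0594],
    [1,[0,0,-0.4],0.079],
    [1,[0,0,-0.4],0.099],
    [1,[0,0,-0.4],0.119],
    [1,[0,0,-0.4],0.139],
    [1,[0,0,-0.4],0.158],
    [1,[0,0,-0.4],0.178],
    [1,[0,0,-0.4],0.198],
    [1,[0,0,-0.4],0.218],
    [1,[0,0,-0.4],0.238],
    [1,[0,0,-0.4],0.25],
    [1,[0,0,-0.4],0.25],
    [1,[0,0,-0.4],0.25],
  ],
)

```text
time: 11.33
tool_pos: [0.433, -0.3284, 0.1225]
tool_rot: [-0.0, 0.985, 0.173, -0.0]
contact_force: [1.1, 0.4, -0.8]
gripper_width: 1.002
grasp_force: 0.0
```

```bash
python3 -c "
from h import *
go([.4338,-.3293,.066],.344)"
```

```text
t 11.33 pos [ 0.433  -0.3284  0.1225] toolx deg 19.92 q [-0.79 -0.02  1.92  0.    1.24  0.44] F [ 1.1  0.4 -0.8] T [ 0.01 -0.03 -0.01] w 1.002 g 0.0
shift [0.003 0.008 0.377] turn 0.0006
```

Emit:
arm_command(
  moves=[
    [1,[0.003,0.008,0.15],0],
    [1,[0.003,0.008,0.3],0],
    [1,[0.003,0.008,0.38],0],
    [1,[0.003,0.008,0.38],0],
    [1,[0.003,0.008,0.38],0],
    [0,[0.003,0.008,0.38],0],
    [-1,[0.003,0.008,0.38],0],
    [-1,[0.003,0.008,0.38],0],
    [-1,[0.003,0.008,0.38],0],
    [-1,[0.003,0.008,0.38],0],
    [-1,[0.003,0.008,0.38],0],
    [-1,[0.003,0.008,0.38],0],
    [-1,[0.003,0.008,0.38],0],
    [-1,[0.003,0.008,0.38],0],
  ],
)

```text
time: 12.5
tool_pos: [0.4341, -0.3296, 0.0661]
tool_rot: [0.0, 0.985, 0.172, 0.0]
contact_force: [0.1, 0.6, 1.9]
gripper_width: 0.127
grasp_force: 62.5
```

```bash
python3 -c "
from h import *
st()"
```

```text
t 12.5 pos [ 0.4341 -0.3296  0.0661] toolx deg 19.8 q [-0.79  0.06  1.94  0.    1.14  0.44] F [0.1 0.6 1.9] T [ 0.14  0.03 -0.01] w 0.127 g 62.5
```

Emit:
arm_command(
  moves=[
    [1,[0,0,0],0],
    [1,[0,0,0],0],
    [1,[0,0,0],0],
    [1,[0,0,0],0],
    [1,[0,0,0],0],
    [1,[0,0,-0.2],0],
    [1,[0,0,-0.4],0],
    [1,[0,-0.25,-0.5],0],
    [1,[0,-0.5,-0.6],0],
    [1,[0,-0.75,-0.6],0],
    [1,[0,-1,-0.6],0],
    [1,[0,-1,-0.6],0],
    [1,[0,-1,-0.6],0],
  ],
)

```text
time: 13.58
tool_pos: [0.3826, -0.187, 0.1556]
tool_rot: [0.0, 0.985, 0.173, 0.0]
contact_force: [0.1, -0.7, 0.6]
gripper_width: 0.999
grasp_force: 0.0
```

Run:
```python
from h import *
st()
T1=np.load("/tmp/top1.npy",allow_pickle=True).item()
f=manip.grab_frame("top");g=manip.grab_frame("side")
np.save("/tmp/top2.npy",f,allow_pickle=True)
mt,s=mom(*wmap(f,"red",(388,205,418,238)));ms,s2=mom(*wmap(g,"red",(346,232,378,262)))
for F,m in((f,mt),(g,ms)): print(m.round(2),fit1(F,m,[*atz(F,m[:2],.061)[:2],.34],.061,.044,.012,.029).round(4))
v=np.hstack([cv2.resize(f["frame"][150:250,290:420],(520,400)),cv2.resize(g["frame"][220:270,340:390],(280,280))[:,:]] ) if 0 else cv2.resize(f["frame"][160:250,290:420],(780,540),interpolation=cv2.INTER_CUBIC)
cv2.imwrite("pics/c2.png",v[:,:,::-1])
```

```text
t 13.58 pos [ 0.3826 -0.187   0.1556] toolx deg 19.92 q [-0.63 -0.37  2.16 -0.    1.35  0.59] F [ 0.1 -0.7  0.6] T [0.02 0.   0.  ] w 0.999 g 0.0
[404.89 219.89   3.8   12.88   4.09] [ 0.4374 -0.3321  0.3692]
[361.06 245.25   6.41  10.68  -3.87] [ 0.432  -0.3287  0.405 ]
```

View pics/c2.png

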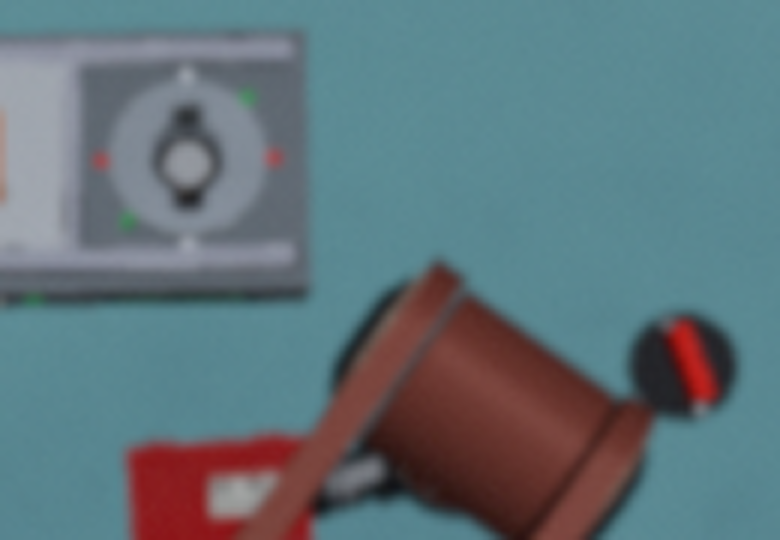

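```bash
python3 -c "
from h import *
go([.4341,-.3296,.11],.3456)"
```

```text
t 13.68 pos [ 0.3835 -0.1888  0.1562] toolx deg 19.8 q [-0.63 -0.37  2.16 -0.    1.35  0.59] F [-0.4 -0.1 -0.6] T [-0.    0.03  0.07] w 0.997 g 0.0
shift [-0.     0.997  0.308] turn 0.0
```

Emit:
arm_command(
  moves=[
    [1,[0,0.25,0],0],
    [1,[0,0.5,0],0],
    [1,[0,0.75,0],0],
    [1,[0,1,0.1],0],
    [1,[0,1,0.3],0],
    [1,[0,1,0.5],0],
    [1,[0,1,0.6],0],
    [1,[0,1,0.6],0],
    [1,[0,1,0.6],0],
    [0,[0,1,0.6],0],
    [-1,[0,1,0.6],0],
    [-1,[0,1,0.6],0],
    [-1,[0,1,0.6],0],
    [-1,[0,1,0.6],0],
    [-1,[0,1,0.6],0],
    [-1,[0,1,0.6],0],
    [-1,[0,1,0.6],0],
    [-1,[0,1,0.6],0],
  ],
)

```text
time: 15.18
tool_pos: [0.4343, -0.3298, 0.0666]
tool_rot: [0.0, 0.985, 0.172, 0.0]
contact_force: [-0.2, 1.1, 3.5]
gripper_width: 0.128
grasp_force: 60.5
```

```bash
python3 -c "
from h import *
go([.5413,-.0577,.22],.015)"
```

```text
t 15.18 pos [ 0.4343 -0.3298  0.0666] toolx deg 19.8 q [-0.79  0.06  1.94  0.    1.14  0.44] F [-0.2  1.1  3.5] T [ 0.17  0.09 -0.06] w 0.128 g 60.5
shift [ 1.285 -1.465 -1.023] turn 0.0526
```

Emit:
arm_command(
  moves=[
    [-1,[0,0,-0.1],0],
    [-1,[0,0,-0.3],0],
    [-1,[0,0,-0.5],0],
    [-1,[0,0,-0.7],0],
    [-1,[0,0,-0.9],0],
    [-1,[0.17,-0.2,-0.9],0.013],
    [-1,[0.34,-0.4,-0.9],0.026],
    [-1,[0.51,-0.6,-0.9],0.039],
    [-1,[0.68,-0.8,-0.9],0.0526],
    [-1,[0.85,-1.0,-0.9],0.0526],
    [-1,[0.85,-1.0,-0.9],0.0526],
    [-1,[0.85,-1.0,-0.9],0.0526],
  ],
)

```text
time: 16.18
tool_pos: [0.503, -0.1433, 0.1998]
tool_rot: [-0.0, 1.0, 0.01, -0.001]
contact_force: [0.5, -0.5, -1.5]
gripper_width: 0.123
grasp_force: 59.8
```

```bash
python3 -c "
from h import *
go([.5413,-.0577,.2],.015)"
```

```text
t 16.18 pos [ 0.503  -0.1433  0.1998] toolx deg 1.1 q [-0.42 -0.15  1.9  -0.    1.39  1.13] F [ 0.5 -0.5 -1.5] T [-0.04  0.07  0.09] w 0.123 g 59.8
shift [ 0.266 -0.566 -0.001] turn 0.0007
```

Emit:
arm_command(
  moves=[
    [-1,[0.08,-0.18,0],0],
    [-1,[0.16,-0.36,0],0],
    [-1,[0.23,-0.5,0],0],
    [-1,[0.266,-0.566,0],0],
    [-1,[0.266,-0.566,0.1],0],
    [-1,[0.266,-0.566,0.2],0],
    [-1,[0.266,-0.566,0.22],0],
    [-1,[0.266,-0.566,0.22],0],
  ],
)

```text
time: 16.85
tool_pos: [0.5404, -0.0606, 0.1658]
tool_rot: [-0.0, 1.0, 0.007, -0.002]
contact_force: [0.2, 0.4, -0.3]
gripper_width: 0.125
grasp_force: 59.8
```

Run:
```python
from h import *
go([.5413,-.0577,.133],.015)
g=manip.grab_frame("side")
cv2.imwrite("pics/s3.png",cv2.resize(g["frame"][150:240,290:380,::-1],None,fx=6.6,fy=6.6,interpolation=cv2.INTER_CUBIC))
```

```text
t 16.85 pos [ 0.5404 -0.0606  0.1658] toolx deg 0.79 q [-0.25 -0.07  1.89 -0.    1.33  1.31] F [ 0.2  0.4 -0.3] T [-0.01  0.02 -0.02] w 0.125 g 59.8
shift [ 0.007 -0.019  0.219] turn -0.0002
```

View pics/s3.png

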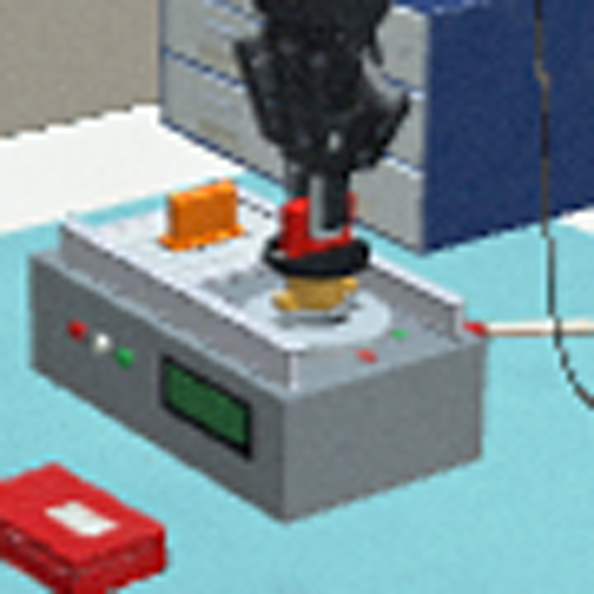

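Emit:
arm_command(
  moves=[
    [-1,[0.007,-0.019,0],0],
    [-1,[0.007,-0.019,0],0],
    [-1,[0.007,-0.019,0.04],0],
    [-1,[0.007,-0.019,0.07],0],
    [-1,[0.007,-0.019,0.09],0],
    [-1,[0.007,-0.019,0.11],0],
    [-1,[0.007,-0.019,0.11],0],
    [-1,[0.007,-0.019,0.11],0],
  ],
)

```text
time: 17.57
tool_pos: [0.5424, -0.0569, 0.1508]
tool_rot: [0.0, 1.0, 0.008, -0.001]
contact_force: [-0.8, -0.4, -1.3]
gripper_width: 0.125
grasp_force: 59.7
```

```bash
python3 -c "
from h import *
go([.5413,-.0577,.133],.015)"
```

```text
t 17.57 pos [ 0.5424 -0.0569  0.1508] toolx deg 0.87 q [-0.24 -0.05  1.89 -0.    1.3   1.31] F [-0.8 -0.4 -1.3] T [-0.21  0.06  0.01] w 0.125 g 59.7
shift [-0.007  0.005  0.119] turn 0.0
```

Emit:
arm_command(
  moves=[
    [-1,[-0.003,0,0.03],0],
    [-1,[-0.003,0,0.06],0],
    [-1,[-0.003,0,0.08],0],
    [-1,[-0.003,0,0.1],0],
    [-1,[-0.003,0,0.115],0],
    [-1,[-0.003,0,0.12],0],
    [-1,[-0.003,0,0.12],0],
    [-1,[-0.003,0,0.12],0],
  ],
)

```text
time: 18.23
tool_pos: [0.5421, -0.0569, 0.1331]
tool_rot: [0.0, 1.0, 0.008, -0.0]
contact_force: [0.1, -0.7, -2.0]
gripper_width: 0.127
grasp_force: 59.6
```

```bash
python3 -c "
from h import *
go([.5413,-.0577,.133],.015)"
```

```text
t 18.23 pos [ 0.5421 -0.0569  0.1331] toolx deg 0.86 q [-0.24 -0.03  1.91 -0.    1.26  1.31] F [ 0.1 -0.7 -2. ] T [-0.23  0.06  0.02] w 0.127 g 59.6
shift [-0.006  0.005  0.   ] turn 0.0
```

Emit:
arm_command(
  moves=[
    [-1,[0,0,0.007],0],
    [-1,[0,0,0.014],0],
    [-1,[0,0,0.014],0],
    [-1,[0,0,0.014],0],
  ],
)

```text
time: 18.57
tool_pos: [0.5424, -0.0569, 0.1326]
tool_rot: [0.0, 1.0, 0.008, -0.0]
contact_force: [-5.0, -0.4, 5.2]
gripper_width: 0.122
grasp_force: 60.6
```

```bash
python3 -c "
from h import *
go([.5413,-.0577,.133],.015)"
```

```text
t 18.57 pos [ 0.5424 -0.0569  0.1326] toolx deg 0.87 q [-0.24 -0.03  1.91 -0.    1.26  1.31] F [-5.  -0.4  5.2] T [-0.13  0.71  0.03] w 0.122 g 60.6
shift [-0.007  0.005 -0.003] turn 0.0
```

Emit:
arm_command(
  moves=[
    [-1,[0,0,0],0.015],
    [-1,[0,0,0],0.03],
    [-1,[0,0,0],0.045],
    [-1,[0,0,0],0.06],
    [-1,[0,0,0],0.075],
    [-1,[0,0,0],0.09],
    [-1,[0,0,0],0.09],
  ],
)

```text
time: 19.15
tool_pos: [0.5428, -0.0579, 0.1326]
tool_rot: [0.001, 0.962, -0.273, 0.001]
contact_force: [-1.5, -4.1, 3.8]
gripper_width: 0.126
grasp_force: 60.4
```

```bash
python3 -c "
from h import *
st()"
```

```text
t 19.15 pos [ 0.5428 -0.0579  0.1326] toolx deg -31.69 q [-0.24 -0.03  1.91 -0.    1.26  1.88] F [-1.5 -4.1  3.8] T [-0.7   0.44  0.07] w 0.126 g 60.4
```

Emit:
arm_command(
  moves=[
    [-1,[0,0,0],0.012],
    [-1,[0,0,0],0.024],
    [-1,[0,0,0],0.036],
    [-1,[0,0,0],0.036],
    [-1,[0,0,0],0.036],
    [-1,[0,0,0],0.036],
    [-1,[0,0,0],0.036],
  ],
)

```text
time: 19.73
tool_pos: [0.5427, -0.0582, 0.1326]
tool_rot: [0.001, 0.926, -0.378, 0.001]
contact_force: [-3.2, -5.8, 4.4]
gripper_width: 0.125
grasp_force: 60.6
```

Run:
```python
from h import *
st()
g=manip.grab_frame("side");f=manip.grab_frame("top")
a=cv2.resize(g["frame"][175:225,310:360],(400,400),interpolation=cv2.INTER_CUBIC);b=cv2.resize(f["frame"][160:210,295:345],(400,400),interpolation=cv2.INTER_CUBIC)
cv2.imwrite("pics/e.png",np.hstack([a,b])[:,:,::-1])
```

```text
t 19.73 pos [ 0.5427 -0.0582  0.1326] toolx deg -44.44 q [-0.24 -0.03  1.91 -0.    1.26  2.11] F [-3.2 -5.8  4.4] T [-0.93  0.57  0.07] w 0.125 g 60.6
```

View pics/e.png

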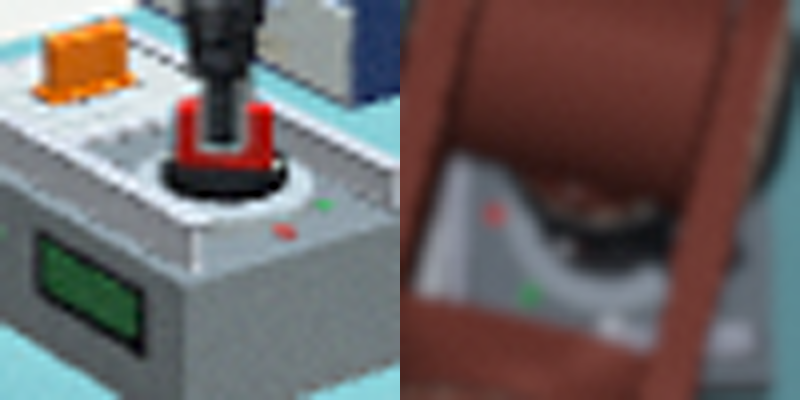

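The side view (left half) shows the cap's flange flat on the collar, with the bar at about (225,135) turned towards the green mark at (325,205). The fin at (85,55) is still at the open end. The wrist torque of 0.07 N m matches the spring at about 45 degrees.

```bash
python3 -c "
from h import *
print(manip.job_done()); st()"
```

```text
the job is handed in; nothing more can be done
None
the job is handed in; nothing more can be done
```

The job is handed in, with no verdict shown: the guard is fully open, and the cap is right down in the well, turned about 45 degrees clockwise by the tool's reading and still held at about 60 N.

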